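Load the shed caddy and hold its handle out at the second stop

TASK

First stand the two small copper oil tins upright in empty cells of the wooden caddy, one tin to a cell, and let go of them. Then press the caddy's brass release button fully down, take the crossbar of the telescopic handle and pull it straight up past the first stop to the second stop, so that both sections are fully out. Finish while still gripping the crossbar and holding the handle extended (it sinks back if let go), and leave everything else on the bench where it is.

Things in the scene. Friction and masses are not known exactly. Their poses are not given: they have to be found in the camera images.
- caddy: Low pale wooden caddy, 156 (x) x 216 (y) x 50 mm high, fixed to the bench, -x side towards the robot. Origin: centre of its underside, z up. Floor 6 mm, walls 5 mm thick, rims 50 mm above the bench. Two cells along +y and two along -y, each 70 (x) x 64 (y) mm inside; between them a centre bay with the brass release button at x = -45 mm, y = 0 and the telescopic handle at x = +35 mm, y = 0
- cell0 (a point): centre of the floor of the -x, +y cell (near side, robot's left); at (-38, +71, 6) mm in the caddy frame. Empty at the start
- cell1 (a point): centre of the floor of the -x, -y cell (near side, robot's right); at (-38, -71, 6) mm in the caddy frame. Empty at the start
- cell2 (a point): centre of the floor of the +x, +y cell (far side, robot's left); at (+38, +71, 6) mm in the caddy frame. Empty at the start; the crossbar's end comes within 29 mm (y) of its centre line, so fingers here should close along the caddy's x
- cell3 (a point): centre of the floor of the +x, -y cell (far side, robot's right); at (+38, -71, 6) mm in the caddy frame. Taken at the start: the jar stands in it
- tin_a: upright round copper oil tin, 42 mm in diameter, straight-sided to 92 mm height, then a dark steel cap 18 mm wide to 104 mm; 0.15 to 0.31 kg. Stands loose on the bench. Origin: centre of its underside, z up. Gripped with the TCP about 72 mm above its underside, the fingertips stay clear of the caddy's rims when it stands in a cell
- tin_b: second oil tin, the same as tin_a
- button_top (a point): centre of the top face of the brass release button, a 24 mm disc standing in a dark iron block (40 x 44 mm, top 52 mm above the bench) in the near half of the centre bay. As the episode starts the face is 64 mm above the bench and is pressed straight down
- release_button (a joint): travel of the release button, m: 0 = up (handle locked), 0.008 = fully down at a hard stop. It moves against a steady friction of about 3 N and stays where it is left. The handle is unlocked from about 0.0055 on
- crossbar: dark wooden crossbar of the handle, 18 (caddy x) x 84 (caddy y) x 14 mm high. Origin: its centre, over the mast; axes as the caddy's. 110 mm above the bench with the handle in, 230 mm fully out; it only moves straight up and down. Below it the mast tube (30 mm wide) ends at 82 mm, the lower section (22 mm) at 85 mm. Grip its middle from above, fingers closing along caddy x
- upper_section (a joint): travel of the handle's upper, thinner section (14 mm diameter) out of the lower one, m: 0 = in, 0.060 = fully out at a hard stop. It is light (about 2 to 3 N) and so comes out first: its end is the first stop
- lower_section (a joint): travel of the handle's lower section (22 mm diameter) out of the fixed mast tube, m: 0 = in, 0.060 = fully out at a hard stop: the second stop. A spring holds it in: it takes about 7 N to start and 9 N when out, in all, and both sections sink back when the crossbar is let go
- jar: amber glass jar with a brass lid, 50 mm wide, 74 mm high, standing in cell3; leave it alone. Origin: centre of its underside
- rim_lock: heavy bronze rim lock lying flat, 100 x 140 x 28 mm (y long), with a steel bolt sticking out 22 mm at +y; leave it alone. Origin: centre of its underside
- ring_handle: blackened iron ring handle lying flat, ring 80 mm across, 12 mm thick, with a lug out to 67 mm at +x; leave it alone. Origin: centre of the ring, on the bench
- cup_hook_a: small brass cup hook lying flat, about 55 x 30 x 12 mm, origin at the end of its shank, hook towards +x; leave it alone
- cup_hook_b: second brass cup hook, the same; leave it alone
- escutcheon: flat tarnished copper keyhole plate, 70 x 40 x 4 mm; leave it alone. Origin: centre of its underside

How it is judged (in metres and radians):
On the way, in this order (a step that is already met when the one before it is completed fails the run):
1. both tins stand upright in cells of the caddy, one to a cell, let go (((horizontal distance between tin_a and cell0 below 0.02 m and height (world z) of tin_a below 0.012 m) or (horizontal distance between tin_a and cell1 below 0.02 m and height (world z) of tin_a below 0.012 m) or (horizontal distance between tin_a and cell2 below 0.02 m and height (world z) of tin_a below 0.012 m) or (horizontal distance between tin_a and cell3 below 0.02 m and height (world z) of tin_a below 0.012 m)) and angle between each of tin_a, tin_b's own z axis and vertical below 0.12 rad and contact force between the fingers and tin_a below 0.2 N and linear speed of each of tin_a, tin_b below 0.03 m/s and ((horizontal distance between tin_b and cell0 below 0.02 m and height (world z) of tin_b below 0.012 m) or (horizontal distance between tin_b and cell1 below 0.02 m and height (world z) of tin_b below 0.012 m) or (horizontal distance between tin_b and cell2 below 0.02 m and height (world z) of tin_b below 0.012 m) or (horizontal distance between tin_b and cell3 below 0.02 m and height (world z) of tin_b below 0.012 m)) and contact force between the fingers and tin_b below 0.2 N), for 0.2 s.
2. the release button is pressed down, the handle still in (value of joint release_button above 0.006 m and value of joint each of upper_section, lower_section below 0.01 m), for 0.1 s.
3. the handle, gripped, is pulled out to the first stop (value of joint upper_section above 0.055 m and contact force between the fingers and crossbar above 1 N).
4. the gripped handle is pulled out to the second stop (all of step 3 and value of joint lower_section above 0.055 m), for 0.2 s.
At the end, for the whole second after the job is handed in: Each tin stands upright (within 7 degrees) on the floor of its own cell, free of the fingers and at rest; the button is down (over 6 of 8 mm); both handle sections are out to within 5 mm of their 60 mm stops; and the fingers still grip the crossbar (over 1 N), for the whole last second (all of step 1 and all of step 4 and value of joint release_button above 0.006 m); the arm keeps its last pose, push and grip.
It fails at once if the jar, rim lock, ring handle, a cup hook or the escutcheon is moved more than 30 mm (distance of any of jar, rim_lock, ring_handle, cup_hook_a, cup_hook_b, escutcheon from where it was at the start of the episode above 0.03 m).
It also fails if it takes over 64 s, if anything falls off the work surface, if the arm or the gripper's body presses on something with over 40 N, if the wrist force passes 120 N, or if a joint passes its speed limit or range.

ROBOT

A 6-joint arm with a two-finger parallel gripper is mounted at the origin on the work surface. World frame = base frame: x ahead of the robot, y to its left, z up, the work surface at z = 0. Lengths are in mm, angles in rad, forces in N, time in s.
With the tool pointing down it reaches from about 350 to 725 mm from the base axis. Payload 6 kg.
Tool frame: the origin (TCP) lies between the finger pads, 19 mm behind the fingertips; this is the grasp point; z points along the fingers, y is the line along which they close (so a half turn about z gives the same grasp; the last joint's range is limited). The gripper opens to 85 mm and grips with 20 to 120 N. Pads are 22 mm wide; open, the fingers measure 114 mm over their backs; the gripper's body (76 mm by 85 mm) begins 54 mm behind the grasp point. The pads swing forward as they close: fully open they stand 13 mm farther back than shut.
Start: joints at [1.569, 0.04, 0.085, 0, -1.615, -0.334], TCP at [197.688, 566.476, 249.961] pointing down, gripper open.
Joint ranges: [-2.56, 2.56], [-1.29, 2.01], [-1.08, 1.49], [-3.29, 1.98], [-2.81, -0.18], [-2.99, 2.99]. Speed limits (rad/s): [2.57, 2.57, 3.01, 3.14, 3.14, 3.14].

INTERFACE

Orientations are given as a rotation vector (axis times angle).
In Python, from station import ctrl gives the robot as it stands.
- The arm moves only by the tool shift_gripper, called after "Call:" by a JSON object that holds its "name" and its "arguments". Schema: {"type":"object","properties":{"deltas":{"type":"array","items":{"type":"object","properties":{"dx":{"type":"number"},"dy":{"type":"number"},"dz":{"type":"number"},"spin":{"type":"number"}},"additionalProperties":false},"minItems":1,"maxItems":10},"aperture":{"type":"number"},"grip_n":{"type":"number"},"only":{"type":"string"},"quiet":{"type":"boolean"},"lines":{"type":"string"}},"required":["deltas"],"additionalProperties":false}. deltas is a list of rows, 1 to 10 of them, each an object with the fields dx, dy, dz (the shift in m), spin (a turn about the tool's z in units of 0.05 rad); a field left out counts as zero; each row is the pose to reach, as a shift and turn from the pose commanded when the call began, along the tool's axes at that moment; what a row does not reach only later rows make up. A row lasts 1/12 s, in which the tool goes at most 41.7 mm and 0.125 rad, less where a joint would pass 70% of its speed; a pose out of reach is approached as far as the arm can. aperture is the finger opening in mm, set as the call begins (left out keeps the last). The fingers move at their own pace and stop on an object; grip_n is the grip in N (left out, the last holds). Time passes only in rows, so rows that do not move let the fingers close. The tool returns the time, the measured TCP pose, the force, the opening and the grip force at its end. only (a regular expression) keeps the lines of the reply that match it, lines (a string "A,B") keeps lines A to B, and quiet returns only ok. Input that does not fit is refused with a message, and nothing moves.
- ctrl.read_state(): the state, without advancing time (a new reading comes with each control period).
- ctrl.snapshot(name): name is "scene" or "top"; returns a dict with "color" (420x560x3 uint8, red, green, blue), "mtx" (3x3 intrinsics, pixels), "rvec" (rotation vector, rad) and "tvec" (3), from world to camera coordinates, as OpenCV has them. Camera axes: x right, y down, z forward; pixel columns grow to the right and rows downward; lengths in mm; the calibration is good to about 2 mm. A picture is of the moment at which its call begins. There is no depth.
- ctrl.job_done(): hands the job in; it is judged then, once.
The state is a dict: "t": time; "qpos": joint angles; "dq": joint speeds; "effort": joint torques, N m; "eef_pos": TCP position; "eef_rot": TCP orientation; "ft_force": force on the tool from outside, world axes, zero at the start; "torque": the same for the moment, N m; "opening": finger opening in mm; "grip_force": force on a finger pad.
Only numpy, scipy, OpenCV 4.12 (cv2) and the standard library are available. Lean on these libraries where they do the work, as an engineer would, in place of code of your own. Each camera call takes 0.05 s, during which the arm holds its last target. There are 200 camera calls.

## Working session

There is one attempt and no reset: what is moved stays moved. The work goes in short steps, Python scripts to look and compute and a tool call to move; the robot and the scene stay as the last step left them, time stands still between calls to the robot, and variables do not carry over. Pictures are saved under pics/ and viewed, at most 10 in all, crops included, and the job is handed in when it is done.

```bash
ls; mkdir -p pics; python3 - <<'E'
from station import ctrl
import cv2
s=ctrl.read_state(); print({k:s[k] for k in('t','eef_pos','eef_rot','opening','ft_force')})
for n in('scene','top'):
    d=ctrl.snapshot(n); cv2.imwrite(f'pics/{n}0.png',d['color'][...,::-1]); print(d['mtx'],d['rvec'],d['tvec'])
E
```

```text
pics
station.py
{'t': 0.0, 'eef_pos': array([197.52627179, 566.2429249 , 248.98230536]), 'eef_rot': array([ 3.09569071e+00, -5.24701062e-01, -2.84309625e-04]), 'opening': 85.26326238842552, 'ft_force': array([-0.08646113,  0.53143819,  0.70080198])}
[[447.68442754   0.         281.78745085]
 [  0.         447.68442754 213.83590253]
 [  0.           0.           1.        ]] [ 2.49493738  0.77159156 -0.20169883] [-463.08260328 -265.60791727 1350.38631788]
[[379.85404293   0.         274.240776  ]
 [  0.         379.85404293 209.52992525]
 [  0.           0.           1.        ]] [ 2.14578009 -2.10912964  0.23032845] [ -38.49400747  586.8230923  1003.11607192]
```
View pics/scene0.png

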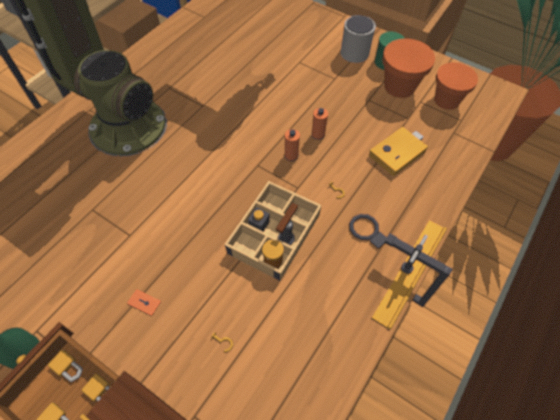

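View pics/top0.png

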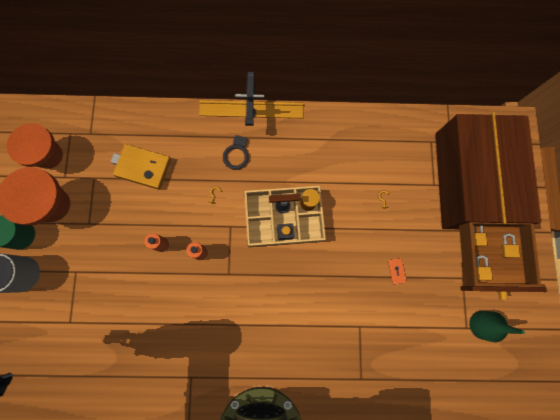

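Scene view: tins at about (292,145) and (320,122), caddy at (272,228), jar at (273,250). Top view: tins at (153,241) and (195,250), caddy spanning about (245–325, 186–246), button at (286,231), crossbar at (285,198).

```bash
cat > h.py <<'E'
import numpy as np,cv2
from station import ctrl
def snap(n):
    d=ctrl.snapshot(n); return d['color'],d
def ray(d,uv):
    R=cv2.Rodrigues(np.array(d['rvec'],float))[0]; t=np.array(d['tvec'],float).ravel()
    v=R.T@np.linalg.solve(d['mtx'],[uv[0],uv[1],1.]); return -R.T@t,v
def onz(d,uv,z):
    c,v=ray(d,uv); return (c+v*(z-c[2])/v[2])[:2]
def tri(a,ua,b,ub):
    c1,v1=ray(a,ua);c2,v2=ray(b,ub)
    s=np.linalg.lstsq(np.stack([v1,-v2],1),c2-c1,rcond=None)[0]
    p,q=c1+s[0]*v1,c2+s[1]*v2; return (p+q)/2,np.linalg.norm(p-q)
def proj(d,P):
    return cv2.projectPoints(np.array(P,float).reshape(-1,3),np.array(d['rvec'],float),np.array(d['tvec'],float),d['mtx'],None)[0].reshape(-1,2)
E
python3 - <<'E'
from h import *
for n,box in(('top',(120,170,220,100)),('scene',(215,95,140,190))):
    im,d=snap(n); x,y,w,h=box
    c=im[y:y+h,x:x+w]; hsv=cv2.cvtColor(c,cv2.COLOR_RGB2HSV)
    k=3 if n=='top' else 3
    cv2.imwrite(f'pics/c_{n}.png',cv2.resize(c[...,::-1],None,fx=k*1.2 if n=='top' else k,fy=k*1.2 if n=='top' else k,interpolation=cv2.INTER_CUBIC))
    m=((hsv[...,0]<=9)&(hsv[...,1]>130)&(hsv[...,2]>110)).astype('uint8')
    nn,l,s,ce=cv2.connectedComponentsWithStats(m)
    for i in range(1,nn):
        if s[i,4]>25: print(n,'red',s[i],ce[i]+[x,y])
    for pt in [(195,250),(153,241),(260,189),(248,215),(220,215)] if n=='top' else [(292,150),(292,135),(262,185),(240,160)]:
        print(pt,im[pt[1],pt[0]],hsv[pt[1]-y,pt[0]-x])
E
```

```text
top red [35 66  5 12 34] [157.38235294 241.02941176]
top red [69 76 14 12 56] [196.44642857 250.07142857]
(195, 250) [56 53 53] [ 0 14 56]
(153, 241) [50 47 48] [170  15  50]
(260, 189) [192 132  69] [ 15 163 192]
(248, 215) [120  91  53] [ 17 142 120]
(220, 215) [179 113  54] [ 14 178 179]
scene red [ 97  14  15  28 157] [317.82165605 121.98089172]
scene red [ 71  36  12  28 154] [289.93506494 144.1038961 ]
(292, 150) [113  66  46] [  9 151 113]
(292, 135) [50 43 46] [167  36  50]
(262, 185) [180 125  78] [ 14 145 180]
(240, 160) [199 138  86] [ 14 145 199]
```

View pics/c_top.png

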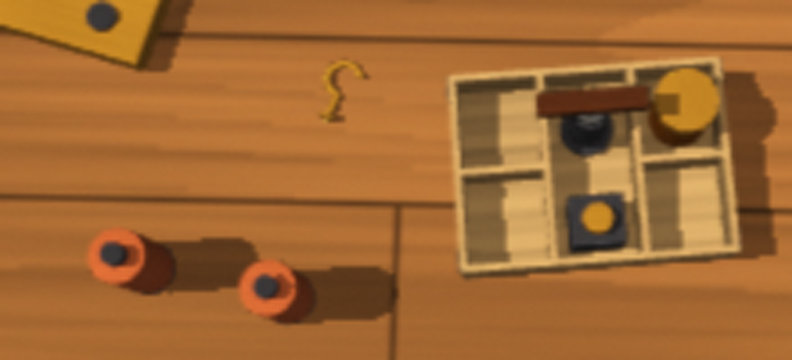

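View pics/c_scene.png

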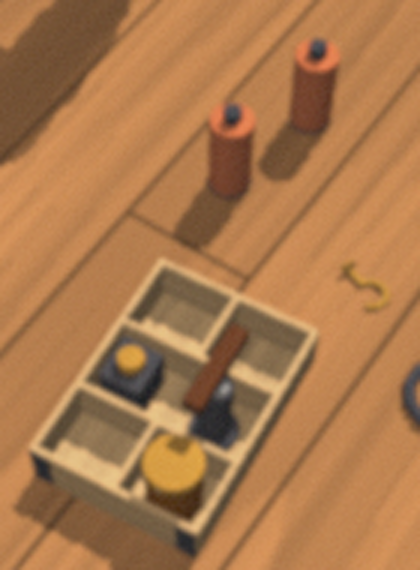

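Top crop (3.6×): caps at (114,254) and (266,288), rim corners (450,76), (718,59), (738,251), (462,273), button (598,218), crossbar (594,101). Scene crop (3×): caps (318,48) and (232,114), button (131,357), corners (163,261), (317,331), (37,447).

```bash
python3 - <<'E'
from h import *
np.set_printoptions(precision=1,suppress=True)
_,T=snap('top');_,S=snap('scene')
t=lambda x,y:((x+.5)/3.6-.5+120,(y+.5)/3.6-.5+170)
s=lambda x,y:((x+.5)/3-.5+215,(y+.5)/3-.5+95)
for n,a,b,z in(('tinL',(114,254),(318,48),102),('tinR',(266,288),(232,114),102),('button',(598,217),(131,357),64),('bar',(594,101),(217,367),117),
  ('c++',(450,76),(317,331),50),('c-+',(462,273),(163,261),50),('c--',(738,251),(37,447),50)):
    p,e=tri(T,t(*a),S,s(*b)); print(n,p,e,'top',onz(T,t(*a),z),'scene',onz(S,s(*b),z))
C=np.array([onz(T,t(*a),50) for a in((450,76),(462,273),(738,251),(718,59))])
ctr=C.mean(0); 
ex=(C[0]+C[3]-C[1]-C[2])/2; ey=(C[0]+C[1]-C[2]-C[3])/2
yaw=np.arctan2(ex[1],ex[0]); yaw2=np.arctan2(-ey[0],ey[1])
print(ctr,np.linalg.norm(ex),np.linalg.norm(ey),yaw,yaw2)
th=np.arctan2(np.sin(yaw)*156+np.sin(yaw2)*216,np.cos(yaw)*156+np.cos(yaw2)*216)
R=np.array([[np.cos(th),-np.sin(th)],[np.sin(th),np.cos(th)]])
for n,p in dict(cell0=(-38,71),cell1=(-38,-71),cell2=(38,71),button=(-45,0),bar=(35,0)).items(): print(n,ctr+R@p)
E
```

```text
tinL [490.7 292.2 104.6] 0.7964286933665786 top [490.7 292.7] scene [489.8 294.8]
tinR [468.2 181.7 101.9] 0.6996187110323281 top [467.9 181.4] scene [468.5 181.9]
button [529.4 -60.6  66.5] 0.2854887867011498 top [529.7 -60.8] scene [528.6 -59.3]
bar [609.  -53.8 116.4] 1.722232603321224 top [608.2 -54.4] scene [609.7 -53.4]
c++ [640.5  56.   54.9] 0.08396615788700765 top [641.7  56.3] scene [639.2  58.9]
c-+ [487.4  43.3  49.5] 2.461543592174261 top [486.5  42.4] scene [488.5  43.9]
c-- [ 508.9 -167.7   51.4] 5.447347673792644 top [ 507.2 -169.9] scene [ 510.3 -165.3]
[573.8 -56.7] 154.59787329690153 213.01687862006887 0.09117691824343535 0.09147686914063713
cell0 [529.5  10.5]
cell1 [ 542.5 -130.9]
cell2 [605.2  17.5]
button [529.  -60.8]
bar [608.7 -53.5]
```

```bash
cat > d.py <<'E'
import sys;from h import *
from scipy.spatial.transform import Rotation as Ro
x,y,z=map(float,sys.argv[1:4]); s=ctrl.read_state()
R=Ro.from_rotvec(s['eef_rot']).as_matrix(); psi=np.arctan2(R[1,0],R[0,0])
t=float(sys.argv[4]) if len(sys.argv)>4 else psi
d=R.T@(np.array([x,y,z])-s['eef_pos'])
print('shift',d.round(1),'turn',round((psi-t+np.pi)%(2*np.pi)-np.pi,3),'tilt',np.degrees(np.arccos(-R[2,2])).round(2),'t',s['t'])
E
python3 d.py 468.1 181.6 215 -1.479
```

```text
shift [382.2 274.2  34.9] turn 1.143 tilt 0.04 t 0.3
```

Units first: shifts go in m and turns go in units of 0.05 rad. So 350 mm is 0.35, 325 mm is 0.325, 1.143 rad is 22.86.

Call:
{"name": "shift_gripper", "arguments": {"deltas": [{"dx": 0.035,"dy": 0.025,"dz": 0.003,"spin": 2.2},{"dx": 0.073,"dy": 0.052,"dz": 0.007,"spin": 4.4},{"dx": 0.11,"dy": 0.079,"dz": 0.01,"spin": 6.6},{"dx": 0.147,"dy": 0.105,"dz": 0.014,"spin": 9},{"dx": 0.184,"dy": 0.132,"dz": 0.017,"spin": 11.4},{"dx": 0.22,"dy": 0.158,"dz": 0.02,"spin": 13.8},{"dx": 0.255,"dy": 0.183,"dz": 0.023,"spin": 16},{"dx": 0.29,"dy": 0.208,"dz": 0.026,"spin": 18.4},{"dx": 0.325,"dy": 0.233,"dz": 0.03,"spin": 20.6},{"dx": 0.35,"dy": 0.251,"dz": 0.033,"spin": 22.86}], "aperture": 85, "grip_n": 60}}

```text
t: 1.13
eef_pos: [437.4, 224.8, 218.7]
eef_rot: [-2.315, 2.122, -0.0]
ft_force: [0.5, 0.6, -1.1]
opening: 84.8
grip_force: 0.0
```

```bash
python3 d.py 468.1 181.6 215 -1.479
```

```text
shift [ 45.7 -26.8   3.7] turn -0.005 tilt 0.07 t 1.1333
```

Converted, 30 mm is 0.03, 25 mm is 0.025.

Call:
{"name": "shift_gripper", "arguments": {"deltas": [{"dx": 0.015,"dy": -0.01},{"dx": 0.025,"dy": -0.018},{"dx": 0.03,"dy": -0.02},{"dx": 0.03,"dy": -0.02},{"dx": 0.03,"dy": -0.02},{"dx": 0.03,"dy": -0.02}]}}

```text
t: 1.63
eef_pos: [458.9, 199.3, 218.4]
eef_rot: [-2.322, 2.116, 0.0]
ft_force: [-0.4, 0.3, 0.2]
opening: 84.9
grip_force: 0.0
```

```bash
python3 d.py 468.1 181.6 72 -1.479
```

```text
shift [ 18.5  -7.5 146.4] turn 0.001 tilt 0.01 t 1.6333
```

Call:
{"name": "shift_gripper", "arguments": {"deltas": [{"dx": 0.01,"dy": -0.004,"dz": 0.02},{"dx": 0.0185,"dy": -0.0075,"dz": 0.04},{"dx": 0.0185,"dy": -0.0075,"dz": 0.075},{"dx": 0.0185,"dy": -0.0075,"dz": 0.105},{"dx": 0.0185,"dy": -0.0075,"dz": 0.13},{"dx": 0.0185,"dy": -0.0075,"dz": 0.143},{"dx": 0.0185,"dy": -0.0075,"dz": 0.146},{"dx": 0.0185,"dy": -0.0075,"dz": 0.146},{"dx": 0.0185,"dy": -0.0075,"dz": 0.146}]}}

```text
t: 2.38
eef_pos: [468.9, 181.7, 73.7]
eef_rot: [-2.321, 2.115, -0.001]
ft_force: [0.1, 0.1, 0.3]
opening: 85.1
grip_force: 0.0
```

```bash
python3 d.py 468.1 181.6 72 -1.479
```

```text
shift [0.  0.8 1.7] turn 0.001 tilt 0.1 t 2.3833
```

Converted, 1 mm is 0.001, 0.8 mm is 0.0008.

Call:
{"name": "shift_gripper", "arguments": {"deltas": [{"dy": 0.0008,"dz": 0.001},{"dy": 0.0008,"dz": 0.001},{"dy": 0.0008,"dz": 0.001},{"dy": 0.0008,"dz": 0.001},{"dy": 0.0008,"dz": 0.001},{"dy": 0.0008,"dz": 0.001},{"dy": 0.0008,"dz": 0.001},{"dy": 0.0008,"dz": 0.001}], "aperture": 30, "grip_n": 50}}

```text
t: 3.05
eef_pos: [468.1, 181.0, 72.3]
eef_rot: [-2.321, 2.116, -0.001]
ft_force: [-1.7, 0.5, 5.5]
opening: 40.7
grip_force: 50.2
```

Call:
{"name": "shift_gripper", "arguments": {"deltas": [{"dz": -0.015},{"dz": -0.045},{"dz": -0.08},{"dz": -0.115},{"dz": -0.14},{"dz": -0.15},{"dz": -0.15},{"dz": -0.15}]}}

```text
t: 3.72
eef_pos: [467.2, 180.9, 219.6]
eef_rot: [2.32, -2.116, -0.002]
ft_force: [-0.5, 0.7, -3.2]
opening: 40.8
grip_force: 51.2
```

```bash
python3 d.py 542.5 -130.9 225 -1.479
```

```text
shift [317.4 -46.4  -5.5] turn 0.0 tilt 0.13 t 3.7167
```

Converted, -40 mm is -0.04, -1 mm is -0.001.

Call:
{"name": "shift_gripper", "arguments": {"deltas": [{"dx": 0.01,"dy": -0.001},{"dx": 0.035,"dy": -0.005,"dz": -0.002},{"dx": 0.07,"dy": -0.01,"dz": -0.003},{"dx": 0.105,"dy": -0.015,"dz": -0.005},{"dx": 0.14,"dy": -0.02,"dz": -0.005},{"dx": 0.175,"dy": -0.026,"dz": -0.005},{"dx": 0.21,"dy": -0.031,"dz": -0.005},{"dx": 0.245,"dy": -0.036,"dz": -0.005},{"dx": 0.275,"dy": -0.04,"dz": -0.005},{"dx": 0.3,"dy": -0.044,"dz": -0.005}]}}

```text
t: 4.55
eef_pos: [538.1, -116.6, 223.6]
eef_rot: [2.317, -2.116, -0.005]
ft_force: [1.1, 0.3, -2.0]
opening: 40.9
grip_force: 51.2
```

Call:
{"name": "shift_gripper", "arguments": {"deltas": [{"dx": 0.01,"dy": -0.0015},{"dx": 0.015,"dy": -0.0022},{"dx": 0.017,"dy": -0.0024},{"dx": 0.017,"dy": -0.0024},{"dx": 0.017,"dy": -0.0024},{"dx": 0.017,"dy": -0.0024}]}}

```text
t: 5.05
eef_pos: [543.0, -129.6, 226.5]
eef_rot: [-2.323, 2.115, -0.0]
ft_force: [-0.2, 0.7, -1.9]
opening: 41.1
grip_force: 51.2
```

```bash
python3 d.py 542.5 -130.9 140 -1.479
```

```text
shift [ 1.3  0.6 86.5] turn 0.002 tilt 0.01 t 5.05
```

Call:
{"name": "shift_gripper", "arguments": {"deltas": [{"dx": 0.001,"dy": 0.0005,"dz": 0.02},{"dx": 0.0013,"dy": 0.0006,"dz": 0.05},{"dx": 0.0013,"dy": 0.0006,"dz": 0.08},{"dx": 0.0013,"dy": 0.0006,"dz": 0.105},{"dx": 0.0013,"dy": 0.0006,"dz": 0.125},{"dx": 0.0013,"dy": 0.0006,"dz": 0.136},{"dx": 0.0013,"dy": 0.0006,"dz": 0.136},{"dx": 0.0013,"dy": 0.0006,"dz": 0.136}]}}

```text
t: 5.72
eef_pos: [542.8, -131.7, 91.1]
eef_rot: [2.322, -2.116, 0.001]
ft_force: [1.7, 0.1, -0.8]
opening: 41.1
grip_force: 51.1
```

```bash
python3 d.py 542.5 -130.9 79 -1.479; python3 - <<'E'
from h import *
a,_=snap('top');b,_=snap('scene')
cv2.imwrite('pics/p1.png',cv2.hconcat([cv2.resize(a[160:280,220:350],(390,360)),cv2.resize(b[150:290,200:340],(360,360))])[...,::-1])
E
```

```text
shift [-0.8  0.3 12.1] turn 0.001 tilt 0.04 t 5.7167
```

View pics/p1.png

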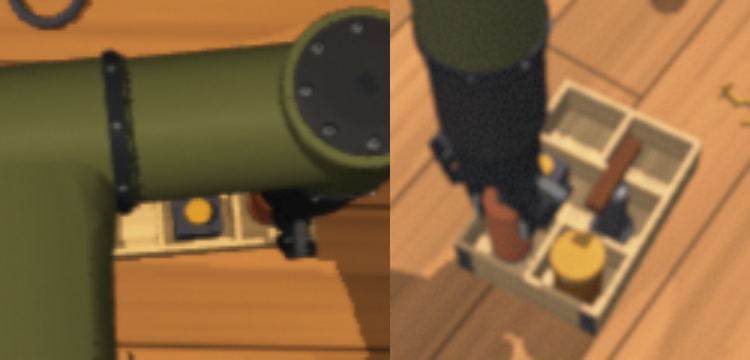

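The scene half (right) shows the gripped tin at about (508,230) inside the near-right cell, clear of the rims and the jar at (577,265). Lower the rest and release.

Converted, 8 mm is 0.008, 4 mm is 0.004.

Call:
{"name": "shift_gripper", "arguments": {"deltas": [{"dx": -0.0005,"dy": 0.0003,"dz": 0.004},{"dx": -0.0008,"dy": 0.0003,"dz": 0.008},{"dx": -0.0008,"dy": 0.0003,"dz": 0.011},{"dx": -0.0008,"dy": 0.0003,"dz": 0.012},{"dx": -0.0008,"dy": 0.0003,"dz": 0.012},{"dx": -0.0008,"dy": 0.0003,"dz": 0.012}]}}

```text
t: 6.32
eef_pos: [542.2, -131.2, 78.4]
eef_rot: [2.321, -2.117, 0.0]
ft_force: [0.6, -0.3, -1.6]
opening: 40.6
grip_force: 51.2
```

```bash
python3 d.py 542.5 -130.9 79 -1.479
```

```text
shift [-0.3 -0.4 -0.6] turn 0.0 tilt 0.01 t 6.3167
```

Call:
{"name": "shift_gripper", "arguments": {"deltas": [{},{},{},{},{}], "aperture": 62}}

```text
t: 6.73
eef_pos: [542.3, -131.2, 78.6]
eef_rot: [-2.321, 2.117, -0.001]
ft_force: [0.1, 0.7, -0.2]
opening: 61.9
grip_force: 0.0
```

Call:
{"name": "shift_gripper", "arguments": {"deltas": [{"dz": -0.008},{"dz": -0.03},{"dz": -0.065},{"dz": -0.1},{"dz": -0.125},{"dz": -0.14},{"dz": -0.14}]}}

```text
t: 7.32
eef_pos: [543.6, -131.6, 224.1]
eef_rot: [-2.318, 2.114, -0.01]
ft_force: [0.3, -0.1, 0.2]
opening: 61.9
grip_force: 0.0
```

```bash
python3 d.py 490.7 292.5 225 -1.479
```

```text
shift [-427.2   13.7   -1.7] turn 0.0 tilt 0.46 t 7.3167
```

Converted, -390 mm is -0.39, -350 mm is -0.35.

Call:
{"name": "shift_gripper", "arguments": {"deltas": [{"dx": -0.03,"dy": 0.001},{"dx": -0.07,"dy": 0.002},{"dx": -0.11,"dy": 0.0035},{"dx": -0.15,"dy": 0.005},{"dx": -0.19,"dy": 0.006},{"dx": -0.23,"dy": 0.007},{"dx": -0.27,"dy": 0.0085},{"dx": -0.31,"dy": 0.01},{"dx": -0.35,"dy": 0.011},{"dx": -0.39,"dy": 0.0125}], "aperture": 85}}

```text
t: 8.15
eef_pos: [493.1, 257.9, 218.5]
eef_rot: [-2.322, 2.116, -0.0]
ft_force: [0.6, -0.5, 0.3]
opening: 85.2
grip_force: 0.0
```

Call:
{"name": "shift_gripper", "arguments": {"deltas": [{"dx": -0.02,"dy": 0.001},{"dx": -0.032,"dy": 0.001},{"dx": -0.036,"dy": 0.001},{"dx": -0.036,"dy": 0.001},{"dx": -0.036,"dy": 0.001},{"dx": -0.036,"dy": 0.001}]}}

```text
t: 8.65
eef_pos: [490.0, 290.6, 218.7]
eef_rot: [-2.32, 2.118, -0.0]
ft_force: [-1.4, -0.2, -0.4]
opening: 84.8
grip_force: 0.0
```

```bash
python3 - <<'E'
from h import *
np.set_printoptions(precision=1,suppress=True)
im,d=snap('scene'); hsv=cv2.cvtColor(im,cv2.COLOR_RGB2HSV)
cv2.imwrite('pics/p2.png',cv2.resize(im[90:290,190:390],(600,600))[...,::-1])
E
python3 d.py 490.7 292.5 72 -1.479
```

```text
shift [ -1.9  -0.8 146.7] turn -0.001 tilt 0.02 t 8.7
```

View pics/p2.png

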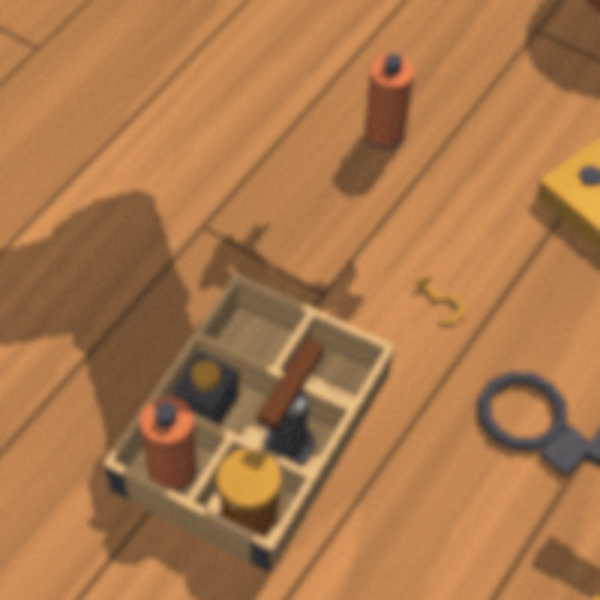

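First tin stands upright in the near-right cell (cap at (165,412)); second tin at (390,100). Nothing else has moved.

Converted, 110 mm is 0.11, 80 mm is 0.08.

Call:
{"name": "shift_gripper", "arguments": {"deltas": [{"dx": -0.001,"dy": -0.0005,"dz": 0.02},{"dx": -0.0019,"dy": -0.0008,"dz": 0.045},{"dx": -0.0019,"dy": -0.0008,"dz": 0.08},{"dx": -0.0019,"dy": -0.0008,"dz": 0.11},{"dx": -0.0019,"dy": -0.0008,"dz": 0.135},{"dx": -0.0019,"dy": -0.0008,"dz": 0.147},{"dx": -0.0019,"dy": -0.0008,"dz": 0.147},{"dx": -0.0019,"dy": -0.0008,"dz": 0.147},{"dx": -0.0019,"dy": -0.0008,"dz": 0.147}]}}

```text
t: 9.45
eef_pos: [491.4, 294.2, 73.9]
eef_rot: [-2.319, 2.115, -0.001]
ft_force: [-0.3, 0.1, 0.5]
opening: 85.1
grip_force: 0.0
```

```bash
python3 d.py 490.7 292.5 72 -1.479
```

```text
shift [1.6 0.8 1.9] turn 0.0 tilt 0.2 t 9.45
```

Call:
{"name": "shift_gripper", "arguments": {"deltas": [{},{},{},{},{},{},{},{}], "aperture": 30, "grip_n": 50}}

```text
t: 10.12
eef_pos: [490.6, 294.1, 72.4]
eef_rot: [-2.32, 2.116, -0.001]
ft_force: [-0.1, 0.4, 5.4]
opening: 41.3
grip_force: 51.0
```

Call:
{"name": "shift_gripper", "arguments": {"deltas": [{"dz": -0.015},{"dz": -0.045},{"dz": -0.08},{"dz": -0.115},{"dz": -0.14},{"dz": -0.15},{"dz": -0.15},{"dz": -0.15}]}}

```text
t: 10.78
eef_pos: [489.6, 293.8, 219.4]
eef_rot: [2.32, -2.115, -0.002]
ft_force: [0.1, -0.9, -3.6]
opening: 40.8
grip_force: 51.0
```

```bash
python3 d.py 529.5 10.5 225 -1.479
```

```text
shift [285.7 -13.7  -5.5] turn 0.0 tilt 0.15 t 10.7833
```

Converted, -10 mm is -0.01, 10 mm is 0.01.

Call:
{"name": "shift_gripper", "arguments": {"deltas": [{"dx": 0.01,"dy": -0.001},{"dx": 0.035,"dy": -0.002,"dz": -0.002},{"dx": 0.07,"dy": -0.004,"dz": -0.003},{"dx": 0.105,"dy": -0.005,"dz": -0.005},{"dx": 0.14,"dy": -0.007,"dz": -0.005},{"dx": 0.175,"dy": -0.009,"dz": -0.005},{"dx": 0.21,"dy": -0.01,"dz": -0.005},{"dx": 0.24,"dy": -0.012,"dz": -0.005},{"dx": 0.262,"dy": -0.013,"dz": -0.005},{"dx": 0.275,"dy": -0.0135,"dz": -0.005}]}}

```text
t: 11.62
eef_pos: [528.0, 18.2, 223.8]
eef_rot: [2.316, -2.117, -0.003]
ft_force: [0.7, 0.3, -1.6]
opening: 40.7
grip_force: 51.0
```

Call:
{"name": "shift_gripper", "arguments": {"deltas": [{"dx": 0.007},{"dx": 0.01},{"dx": 0.01},{"dx": 0.01},{"dx": 0.01},{"dx": 0.01}]}}

```text
t: 12.12
eef_pos: [529.8, 12.0, 226.3]
eef_rot: [2.322, -2.115, -0.0]
ft_force: [-0.6, -0.2, -2.2]
opening: 41.1
grip_force: 51.0
```

```bash
python3 d.py 529.5 11.5 79 -1.479
```

```text
shift [  0.4   0.3 147.3] turn 0.001 tilt 0.01 t 12.1167
```

Converted, 147 mm is 0.147, 144 mm is 0.144.

Call:
{"name": "shift_gripper", "arguments": {"deltas": [{"dz": 0.02},{"dz": 0.05},{"dz": 0.08},{"dz": 0.105},{"dz": 0.125},{"dz": 0.138},{"dz": 0.144},{"dz": 0.147},{"dz": 0.147},{"dz": 0.147}]}}

```text
t: 12.95
eef_pos: [530.6, 11.4, 80.8]
eef_rot: [-2.32, 2.116, -0.002]
ft_force: [-0.2, 0.6, -0.6]
opening: 40.8
grip_force: 51.0
```

```bash
python3 d.py 529.5 11.5 79 -1.479
```

```text
shift [-0.2  1.1  1.8] turn 0.001 tilt 0.12 t 12.95
```

Call:
{"name": "shift_gripper", "arguments": {"deltas": [{},{},{},{},{}], "aperture": 62}}

```text
t: 13.37
eef_pos: [530.1, 11.2, 79.9]
eef_rot: [-2.321, 2.117, -0.001]
ft_force: [0.2, -0.3, -0.3]
opening: 62.2
grip_force: 0.0
```

Call:
{"name": "shift_gripper", "arguments": {"deltas": [{"dz": -0.008},{"dz": -0.03},{"dz": -0.065},{"dz": -0.095},{"dz": -0.11},{"dz": -0.11},{"dz": -0.11}]}}

```text
t: 13.95
eef_pos: [530.3, 11.4, 191.0]
eef_rot: [-2.32, 2.115, -0.002]
ft_force: [-0.0, 0.9, -1.1]
opening: 61.9
grip_force: 0.0
```

```bash
python3 d.py 529.2 -60.8 120 -1.479
```

```text
shift [71.8  7.9 70.9] turn 0.0 tilt 0.15 t 13.95
```

Converted, 45 mm is 0.045, 8 mm is 0.008.

Call:
{"name": "shift_gripper", "arguments": {"deltas": [{"dx": 0.02,"dy": 0.002},{"dx": 0.045,"dy": 0.005},{"dx": 0.065,"dy": 0.007,"dz": 0.01},{"dx": 0.0718,"dy": 0.008,"dz": 0.03},{"dx": 0.0718,"dy": 0.008,"dz": 0.055},{"dx": 0.0718,"dy": 0.008,"dz": 0.07},{"dx": 0.0718,"dy": 0.008,"dz": 0.07},{"dx": 0.0718,"dy": 0.008,"dz": 0.07},{"dx": 0.0718,"dy": 0.008,"dz": 0.07}], "aperture": 0, "grip_n": 40}}

```text
t: 14.7
eef_pos: [528.9, -61.1, 120.4]
eef_rot: [-2.321, 2.116, -0.002]
ft_force: [-0.0, 0.2, 0.3]
opening: -0.3
grip_force: 0.0
```

```bash
python3 d.py 529.2 -60.8 85 -1.479; python3 - <<'E'
from h import *
b,_=snap('scene')
cv2.imwrite('pics/p3.png',cv2.resize(b[130:290,190:350],(600,600))[...,::-1])
E
```

```text
shift [-0.3 -0.3 35.4] turn 0.001 tilt 0.06 t 14.7
```

View pics/p3.png

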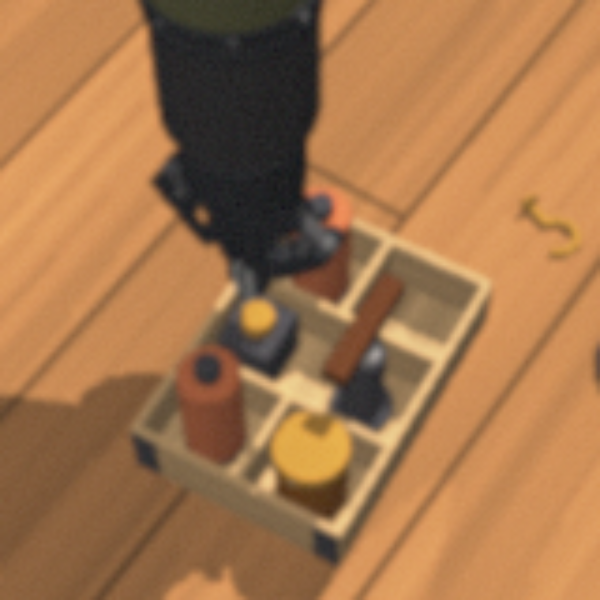

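Both tins stand upright in the two near cells ((210,400) and (330,240)), and the closed fingertips hang over the button at (258,317). Press gently, watching the force.

Converted, 40 mm is 0.04, 24 mm is 0.024.

Call:
{"name": "shift_gripper", "arguments": {"deltas": [{"dz": 0.012},{"dz": 0.024},{"dz": 0.032},{"dz": 0.036},{"dz": 0.038},{"dz": 0.04},{"dz": 0.041},{"dz": 0.041}]}}

```text
t: 15.42
eef_pos: [528.6, -61.1, 78.6]
eef_rot: [-2.321, 2.117, -0.001]
ft_force: [0.0, 0.9, 0.2]
opening: 0.1
grip_force: 0.1
```

Call:
{"name": "shift_gripper", "arguments": {"deltas": [{"dz": 0.001},{"dz": 0.002},{"dz": 0.003},{"dz": 0.004},{"dz": 0.004},{"dz": 0.004}]}}

```text
t: 15.92
eef_pos: [528.7, -61.1, 74.8]
eef_rot: [-2.321, 2.117, -0.001]
ft_force: [-2.1, -0.1, 4.3]
opening: 0.1
grip_force: 2.3
```

Converted, 3 mm is 0.003, 2 mm is 0.002.

Call:
{"name": "shift_gripper", "arguments": {"deltas": [{"dz": 0.001},{"dz": 0.002},{"dz": 0.003},{"dz": 0.003}]}}

```text
t: 16.25
eef_pos: [528.9, -61.1, 74.7]
eef_rot: [-2.322, 2.116, -0.003]
ft_force: [-9.9, 3.1, 19.4]
opening: -0.1
grip_force: 9.8
```

Call:
{"name": "shift_gripper", "arguments": {"deltas": [{"dz": 0.0007},{"dz": 0.0014},{"dz": 0.002},{"dz": 0.002}]}}

```text
t: 16.58
eef_pos: [529.0, -61.2, 74.5]
eef_rot: [-2.322, 2.115, -0.004]
ft_force: [-16.9, 5.0, 28.9]
opening: 0.1
grip_force: 14.6
```

The button is at its hard stop (74.5 mm TCP, about 29 N). Retreat and go to the crossbar.

Call:
{"name": "shift_gripper", "arguments": {"deltas": [{"dz": -0.01},{"dz": -0.04},{"dz": -0.075},{"dz": -0.105},{"dz": -0.11},{"dz": -0.11},{"dz": -0.11}]}}

```text
t: 17.17
eef_pos: [528.3, -60.7, 178.5]
eef_rot: [-2.321, 2.117, 0.001]
ft_force: [0.3, -0.2, -2.0]
opening: -0.1
grip_force: 0.0
```

```bash
python3 d.py 608.8 -53.6 180 -1.479
```

```text
shift [  0.3 -80.8  -1.6] turn 0.0 tilt 0.06 t 17.1667
```

Converted, -80.8 mm is -0.0808, -78 mm is -0.078.

Call:
{"name": "shift_gripper", "arguments": {"deltas": [{"dy": -0.02},{"dy": -0.045},{"dy": -0.065},{"dy": -0.078},{"dx": 0.0003,"dy": -0.0808},{"dx": 0.0003,"dy": -0.0808},{"dx": 0.0003,"dy": -0.0808},{"dx": 0.0003,"dy": -0.0808}], "aperture": 62, "grip_n": 60}}

```text
t: 17.83
eef_pos: [608.2, -54.0, 179.0]
eef_rot: [2.321, -2.117, -0.001]
ft_force: [-0.0, -1.2, 0.1]
opening: 61.8
grip_force: 0.0
```

```bash
python3 d.py 608.8 -53.6 110 -1.479; python3 - <<'E'
from h import *
b,_=snap('scene')
cv2.imwrite('pics/p4.png',cv2.resize(b[130:290,190:350],(600,600))[...,::-1])
E
```

```text
shift [-0.4 -0.6 69. ] turn 0.0 tilt 0.04 t 17.8333
```

View pics/p4.png

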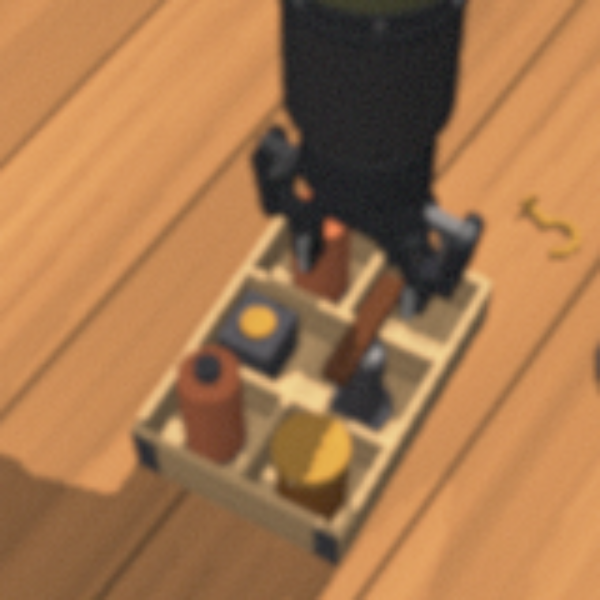

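The button now sits lower (258,321) and the open fingers straddle the crossbar at (363,325). Both tins are still upright. Descend and grip.

Converted, 69 mm is 0.069, 68 mm is 0.068.

Call:
{"name": "shift_gripper", "arguments": {"deltas": [{"dz": 0.015},{"dx": -0.0004,"dy": -0.0006,"dz": 0.035},{"dx": -0.0004,"dy": -0.0006,"dz": 0.052},{"dx": -0.0004,"dy": -0.0006,"dz": 0.063},{"dx": -0.0004,"dy": -0.0006,"dz": 0.068},{"dx": -0.0004,"dy": -0.0006,"dz": 0.069},{"dx": -0.0004,"dy": -0.0006,"dz": 0.069}]}}

```text
t: 18.47
eef_pos: [609.7, -53.6, 111.1]
eef_rot: [-2.321, 2.117, -0.001]
ft_force: [-0.1, 0.5, 0.2]
opening: 62.2
grip_force: 0.0
```

Call:
{"name": "shift_gripper", "arguments": {"deltas": [{},{},{},{},{},{},{},{}], "aperture": 5, "grip_n": 60}}

```text
t: 19.13
eef_pos: [609.6, -53.6, 111.2]
eef_rot: [-2.321, 2.117, -0.001]
ft_force: [-3.9, 0.6, 6.1]
opening: 17.1
grip_force: 59.5
```

```bash
python3 d.py 608.8 -53.6 230 -1.479
```

```text
shift [   0.     0.7 -118.8] turn 0.0 tilt 0.03 t 19.1333
```

Call:
{"name": "shift_gripper", "arguments": {"deltas": [{"dz": -0.004},{"dz": -0.012},{"dz": -0.022},{"dz": -0.032},{"dz": -0.042},{"dz": -0.05},{"dz": -0.055},{"dz": -0.058},{"dz": -0.058},{"dz": -0.058}]}}

```text
t: 19.97
eef_pos: [609.5, -53.5, 168.2]
eef_rot: [2.321, -2.117, -0.0]
ft_force: [-0.2, -1.2, -2.6]
opening: 17.2
grip_force: 58.7
```

Call:
{"name": "shift_gripper", "arguments": {"deltas": [{"dz": -0.005},{"dz": -0.012},{"dz": -0.02},{"dz": -0.03},{"dz": -0.04},{"dz": -0.048},{"dz": -0.054},{"dz": -0.057},{"dz": -0.058},{"dz": -0.058}]}}

```text
t: 20.8
eef_pos: [609.4, -53.4, 226.5]
eef_rot: [2.321, -2.117, -0.0]
ft_force: [-1.0, 0.3, -7.9]
opening: 16.5
grip_force: 58.9
```

Forces match (2.6 N, then about 8 N). Creep up to the hard stop.

Call:
{"name": "shift_gripper", "arguments": {"deltas": [{"dz": -0.001},{"dz": -0.002},{"dz": -0.003},{"dz": -0.004},{"dz": -0.004},{"dz": -0.004}]}}

```text
t: 21.3
eef_pos: [609.4, -53.5, 230.5]
eef_rot: [2.321, -2.117, -0.0]
ft_force: [-0.7, -0.1, -7.6]
opening: 17.2
grip_force: 58.9
```

Call:
{"name": "shift_gripper", "arguments": {"deltas": [{"dz": -0.001},{"dz": -0.0015},{"dz": -0.0015},{"dz": -0.0015}]}}

```text
t: 21.63
eef_pos: [609.4, -53.4, 231.7]
eef_rot: [2.321, -2.117, -0.0]
ft_force: [-1.1, -0.1, -8.9]
opening: 16.8
grip_force: 59.0
```

Call:
{"name": "shift_gripper", "arguments": {"deltas": [{"dz": -0.0007},{"dz": -0.0015},{"dz": -0.0015},{"dz": -0.0015},{"dz": -0.0015}]}}

```text
t: 22.05
eef_pos: [609.3, -53.3, 232.1]
eef_rot: [2.32, -2.116, -0.002]
ft_force: [1.3, -0.8, -17.7]
opening: 16.7
grip_force: 58.8
```

```bash
python3 - <<'E'
from h import *
b,_=snap('scene')
cv2.imwrite('pics/p5.png',cv2.resize(b[130:290,190:350],(600,600))[...,::-1])
E
```

```text
(no output)
```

View pics/p5.png

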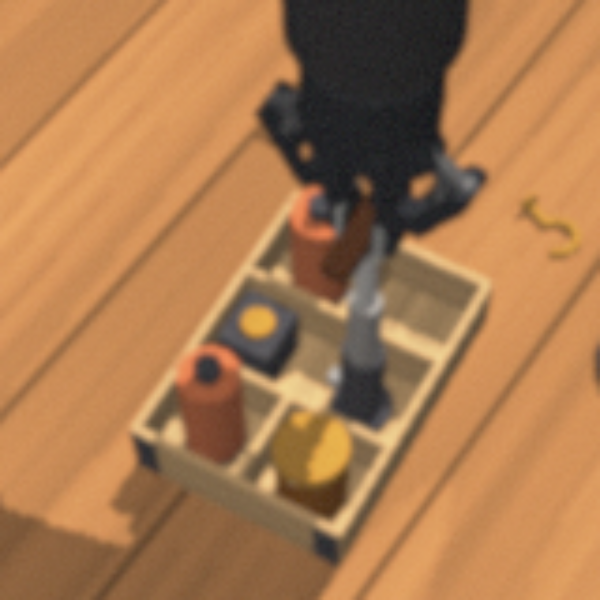

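The handle is fully out: both sections show between (365,390) and (365,240), the crossbar is gripped at (350,235), and the force has risen at the hard stop. Both tins stand and the button is down. Hand in.

```bash
python3 -c "
from station import ctrl
print(ctrl.job_done())"
```

```text
the job is handed in; nothing more can be done
None
```

I handed the job in at about 22 s, and the station gave no verdict: both tins stand upright and released in the two near cells, the button is down at its hard stop, and the gripper still holds the crossbar with the handle pulled to the second stop.

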